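# Snap an electronics module onto a bench rail and keep it pressed home

## Task

Clip the loose grey module onto the bench rail, standing upright and midway between the two modules already mounted there so that the air gap on both sides is the same: press it straight down past the stiff point until it snaps in fully home. Then keep pressing it down with about 10 N and finish like that, with the gripper still on the module and still pressing; leave the dish and bottles round about where they are.

Things in the scene. Friction and masses are not known exactly. Their poses are not given: they have to be found in the camera images.
- module: loose grey plastic module, 120 g (+-1/3), standing on the worktop. Origin: centre of its underside, z up. Housing 36 mm in x, 50 mm in y (grip here), from 20 to 66 mm above the origin, flat top. Below it the snap foot: neck 20 mm wide in y with a round bead (radius 6 mm, along x, centre at y +-10 mm, 6 mm up) on each side. The same when turned half round, so either way round is right.
- rail: aluminium channel fixed to the worktop, 290 mm long (x), 64 mm wide (y), side walls 18 mm high, a round sprung steel lip inside each wall. Origin: centre of its underside on the worktop, z up. A module is mounted from above, its x along the rail's x, its foot centred between the lips: its beads first meet the lips with its origin about 21 mm above the worktop; fully home it is at 6 mm.
- lip_a (a joint): sprung lip on the rail's +y side: a bar of radius 4 mm the length of the rail, centre at y 17.5 mm, z 20 mm in the rail's frame. 0 at rest; grows (m) as it is pushed outward, up to 6 mm, 6 N per mm, springs back. Pressing a module in takes a rising push with a peak of roughly 12 to 20 N, which drops suddenly (to less than half) when the beads have passed the lips, about 7 mm above home.
- lip_b (a joint): the like sprung lip on the rail's -y side, centre at y -17.5 mm; 0 at rest, grows outward
- rail_seat: the steel strip along the floor of the rail on which a mounted module's foot stands. Same origin and axes as the rail; its top is 6 mm above that origin, so a module fully home has its origin 6 mm above the worktop.
- narrow_face (a point): at the end face, towards the free space, of the narrower mounted module (36 mm along the rail, otherwise shaped like the loose one): on the rail's centre line, at the height of the seat (6 mm above the worktop). Both mounted modules are fixed and their tops are 72 mm above the worktop.
- wide_face (a point): the same point on the wider mounted module (56 mm along the rail), facing narrow_face across the free space, which is 116 mm long. The loose module belongs midway between these two points, leaving 40 mm each side.
- dropper: bystander: small brown dropper bottle, 34 mm across, 73 mm high, origin under its centre
- buffer_a: bystander: white screw-capped bottle, 42 mm across, 98 mm high, origin under its centre
- petri: bystander: flat clear dish with lid, 60 mm across, 14 mm high, origin under its centre
Things that resemble listed ones, but are neither listed nor needed, are in the scene too. What is meant by the module is not turquoise, and is the larger of those in its own colour.

How it is judged:
At the end, for the whole second after the job is handed in: The module is fully home in the rail (its underside within 1.8 mm of the seat), upright within 0.05 rad and in line with the rail within 0.06 rad, within 5 mm of midway between the two mounted modules; the fingers still touch it with over 3 N and it is pressed on the seat with 4 to 40 N (z of module in the frame of rail_seat between 0.003 and 0.0078 m and angle between module's own z axis and vertical below 0.05 rad and angle between the x axis of module and the x axis of rail, either way round below 0.06 rad and horizontal distance between module and narrow_face below 0.063 m and horizontal distance between module and wide_face below 0.063 m and contact force between module and rail_seat between 4 and 40 N and contact force between the fingers and module above 3 N); the arm keeps its last pose, push and grip.
It fails at once if a bystander is moved by more than 20 mm (distance of any of dropper, buffer_a, petri from where it was at the start of the episode above 0.02 m).
It also fails if it takes over 51 s, if anything falls off the work surface, if the arm or the gripper's body presses on something with over 40 N, if the wrist force passes 120 N, or if a joint passes its speed limit or range.

## Robot

A 7-joint arm with a two-finger parallel gripper is mounted at the origin on a cart in front of the work surface, level with it; the furniture and walls round the work are solid. World frame = base frame: x ahead of the robot, y to its left, z up, the work surface at z = 0. Lengths are in m, angles in rad, forces in N, time in s.
With the tool pointing down it reaches from about 0.425 to 0.925 m from the base axis. Payload 6.8 kg.
Tool frame: the origin (TCP) lies on the front face of the gripper's body, between the roots of the fingers; the fingertips stand 73 mm ahead of it and the grasp point (between the pads) lies 54 mm ahead of it (env.nose_length is the distance from the TCP to the fingertips, in m); z points along the fingers, y is the line along which they close (so a half turn about z gives the same grasp; the last joint's range is limited). The gripper opens to 85 mm and grips with 20 to 120 N. Pads are 22 mm wide; open, the fingers measure 114 mm over their backs; the gripper's body (76 mm by 85 mm) begins 54 mm behind the grasp point. The pads swing forward as they close: fully open they stand 13 mm farther back than shut.
Start: joints at [1.022, 0.477, 0.022, 1.555, -0.011, 1.109, -0.083], TCP at [0.288, -0.61, 0.304] pointing down, gripper open.
Joint ranges: [-2.96, 2.96], [-0.34, 2.1], [-1.41, 1.46], [0.24, 2.44], [-1.37, 4.51], [0.17, 1.92], [-2.96, 2.96]. Speed limits (rad/s): [2.39, 2.39, 3.14, 3.14, 3.14, 3.14, 3.14].

## Interface

Orientations are given as a unit quaternion [w, x, y, z].
In Python, from cell import env, kin, camera, calibration, job gives the robot as it stands. The module is installed in compiled form; this text tells all that it offers. Calls block until the motion is done:
- env.reach(position, orientation): joint-space move of the TCP to a pose.
- env.movel(position, velocity=0.15, rot=None, stop_force=None): straight line of the TCP; rot=None keeps the orientation; velocity is the mean speed in m/s. With stop_force (N) it stops when the force on the tool has changed by that much, and returns True; else False.
- env.goto_joints(angles): joint-space move.
- env.grip(opening, f_grip=None): finger opening in m; f_grip is the grip in N (None keeps the last); returns when the fingers have stopped.
- env.dwell(seconds).
- kin.inverse_kinematics(position, orientation): joint angles nearest the present ones, or None.
- env.get_state(): the state.
- camera(name): name is "side" or "top" or "wrist"; returns (picture, depth): 400x640x3 uint8, blue, green, red; 400x640 float32, m along the optical axis (not along the pixel's ray), 0 where there is no reading.
- calibration(name): a dict with "fx", "fy", "cx", "cy" (pixels), "rvec" (rotation vector, rad) and "tvec" (3), from world to camera coordinates, as OpenCV has them. Camera axes: x right, y down, z forward; pixel columns grow to the right and rows downward; lengths in m; the calibration is good to about 2 mm. A picture is of the moment at which its call begins: read the wrist's pose just before it. calibration takes no time and is no camera call; for the wrist camera it gives the pose at the moment of the call.
A pose or a line that the arm cannot do raises env.PlanningError and nothing moves.
- job.job_done(): hands the job in; it is judged then, once.
The state is a dict: "time": time; "qpos": joint angles; "joint_velocities": joint speeds; "joint_torque": joint torques, N m; "tcp_pos": TCP position; "orientation": TCP orientation; "force": force on the tool from outside, world axes, zero at the start; "torque": the same for the moment, N m; "opening": finger opening in m; "gripper_force": force on a finger pad.
Only numpy, scipy, OpenCV 4.12 (cv2) and the standard library are available. Lean on these libraries where they do the work, as an engineer would, in place of code of your own. Each camera call takes 0.05 s, during which the arm holds its last target. There are 200 camera calls.

## Working session

There is one attempt and no reset: what is moved stays moved. The work goes in short steps, each a Python script; the robot and the scene stay as the last script left them, time stands still between calls to the robot, and variables do not carry over. Pictures are saved under pics/ and viewed, at most 10 in all, crops included, and the job is handed in when it is done.

```bash
mkdir -p pics; ls; cat > h.py <<'E'
import numpy as np, cv2
from cell import env, kin, camera, calibration, job
def world(name, K=None):
    """camera picture, depth, and world-point map"""
    K=calibration(name); p,d=camera(name)
    R=cv2.Rodrigues(np.array(K["rvec"],float))[0]; t=np.array(K["tvec"],float).ravel()
    v,u=np.mgrid[:d.shape[0],:d.shape[1]]
    c=np.stack([(u-K["cx"])/K["fx"]*d,(v-K["cy"])/K["fy"]*d,d],-1)
    W=(c-t)@R; W[d==0]=np.nan
    return p,d,W,K
def ray(K,u,v,z):
    R=cv2.Rodrigues(np.array(K["rvec"],float))[0]; t=np.array(K["tvec"],float).ravel()
    o=-R.T@t; r=R.T@np.array([(u-K["cx"])/K["fx"],(v-K["cy"])/K["fy"],1])
    return o+r*(z-o[2])/r[2]
E
python3 - <<'E'
from h import *
for n in("top","side"):
    p,d,W,K=world(n); cv2.imwrite(f"pics/{n}0.png",p); np.savez(f"{n}0.npz",p=p,W=W); print(n,K)
print(env.get_state())
E
```

```text
pics
top {'fx': 507.199385859381, 'fy': 507.199385859381, 'cx': 320.34627090435873, 'cy': 201.67791076636607, 'rvec': array([ 2.2102052 , -2.15732712,  0.10421366]), 'tvec': array([-0.29240866,  0.49052904,  0.89786582])}
side {'fx': 419.89359200993675, 'fy': 419.89359200993675, 'cx': 326.83248637206384, 'cy': 208.54143775660154, 'rvec': array([ 2.67142394,  0.14540827, -0.02862485]), 'tvec': array([-0.47171705, -0.26896653,  1.12760255])}
{'time': 0.1, 'qpos': array([ 1.02192628,  0.47772691,  0.02231154,  1.55636853, -0.01151724,
        1.10932562, -0.08307262]), 'joint_velocities': array([ 3.45943704e-04, -1.51956155e-03, -3.70267080e-04, -3.10370390e-03,
       -9.08840170e-05, -1.03136790e-04, -6.79829133e-04]), 'joint_torque': array([ 4.83248979e-03, -5.97759461e+01,  1.61363829e+00, -2.81952703e+01,
        1.27972296e-02,  5.03780888e-03, -5.02679097e-05]), 'tcp_pos': array([ 0.2878123 , -0.61008838,  0.30300916]), 'orientation': array([-8.18330887e-04,  9.75805655e-01,  2.18638056e-01, -2.31950441e-04]), 'force': array([ 0.69021741, -0.74122915, -0.03599273]), 'torque': array([ 0.02346697,  0.02124611, -0.03446035]), 'gripper_force': 0.0, 'opening': 0.08559219523677727}
```

View pics/top0.png

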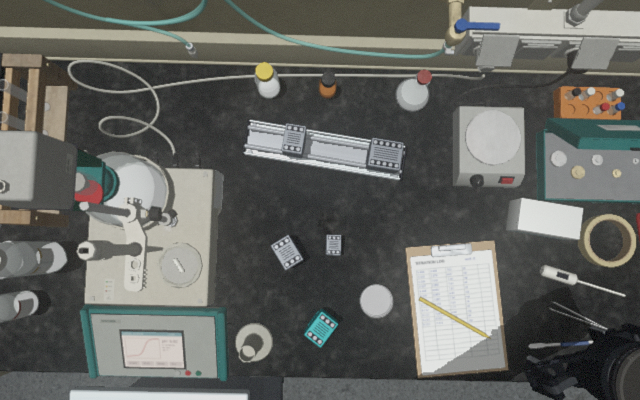

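View pics/side0.png

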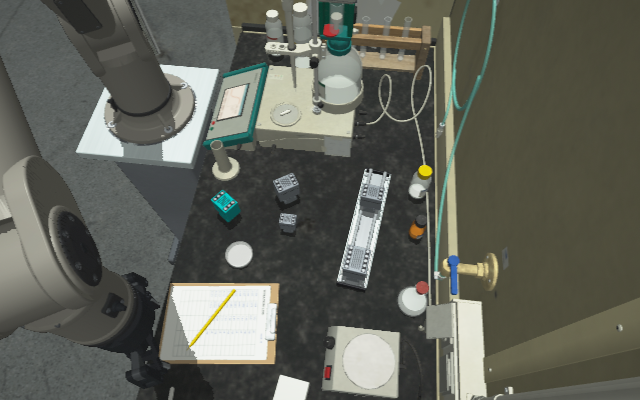

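Top view: three loose candidates – grey at (287,252), smaller grey at (334,244), turquoise at (320,328); the larger grey at (287,252) (side view (287,187)) fits. The rail runs from (247,140) to (403,163) with the narrow module at (293,139) and the wide one at (386,154). The dish is at (376,301) and the bottles are behind the rail.

```bash
cat > m.py <<'E'
from h import *
# top faces by depth: points of a height band within a window, per view
def face(W,cx,cy,r,lo,hi):
    with np.errstate(invalid='ignore'):
        m=(W[...,2]>lo)&(W[...,2]<hi)&(np.hypot(W[...,0]-cx,W[...,1]-cy)<r)
    n,l,s,c=cv2.connectedComponentsWithStats(m.astype(np.uint8))
    k=1+np.argmax(s[1:,4]); P=W[l==k]
    (c,wh,a)=cv2.minAreaRect(P[:,:2].astype(np.float32)*1000)
    return np.round(c,1),np.round(wh,1),round(a,1),round(float(np.median(P[:,2]))*1000,1),len(P)
E
python3 - <<'E'
from m import *
for n,pts in(("top",dict(mod=(287,252),small=(334,244),narrow=(293,139),wide=(386,154),petri=(376,301),dropper=(328,85),yel=(264,72),red=(424,77))),
             ("side",dict(mod=(287,185),small=(288,220),narrow=(375,178),wide=(357,270),petri=(239,254),dropper=(420,222),yel=(425,171),red=(421,288)))):
    z=np.load(f"{n}0.npz"); W=z["W"]
    for k,(u,v) in pts.items():
        c=np.nanmedian(W[v-3:v+4,u-3:u+4].reshape(-1,3),0); print(n,k,np.round(c*1000,0),end=" ")
        if k in("mod","small","narrow","wide"): print(face(W,c[0],c[1],.05,c[2]-.006,c[2]+.006))
        else: print()
p=np.load("top0.npz")["p"]
a=cv2.resize(p[215:275,250:370],None,fx=6,fy=6,interpolation=cv2.INTER_CUBIC); cv2.imwrite("pics/crop1.png",a)
E
```

```text
top mod [ 406. -225.   67.] (array([ 406. , -224.2]), array([49.7, 36.1]), 32.7, 66.5, 615)
top small [ 422. -306.   48.] (array([ 421.4, -304.2]), array([35. , 24.7]), 0.9, 47.5, 291)
top narrow [ 601. -230.   73.] (array([ 603. , -230.7]), array([36.1, 50.4]), 81.3, 72.4, 593)
top wide [ 579. -392.   73.] (array([ 579.9, -390.9]), array([56.1, 50.6]), 81.9, 72.5, 927)
top petri [ 321. -385.   14.] 
top dropper [ 700. -289.   70.] 
top yel [ 710. -179.   98.] 
top red [ 704. -448.  112.] 
side mod [ 409. -232.   68.] (array([ 403.8, -225.9]), array([50.3, 37.3]), 31.4, 67.7, 326)
side small [ 422. -310.   49.] (array([ 418.3, -306.3]), array([25.7, 35.5]), 88.5, 48.6, 180)
side narrow [ 609. -156.    8.] (array([ 610.7, -158.5]), array([35.4, 26.9]), 81.6, 7.7, 145)
side wide [ 581. -416.   73.] (array([ 577.6, -393.2]), array([54.9, 49.5]), 82.0, 73.4, 605)
side petri [ 321. -388.   15.] 
side dropper [ 706. -295.   75.] 
side yel [ 711. -182.   99.] 
side red [ 702. -452.  113.]
```

View pics/crop1.png

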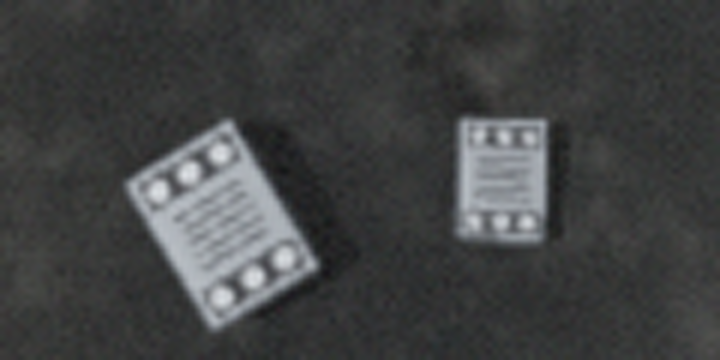

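The crop confirms it: the larger grey module is at crop (222,225) and the smaller grey one at (503,180). Its size is 50x36 mm, its top is at 66–68 mm, and both views agree. The mounted modules are 162 mm apart, which matches the text. Next I'll check with the wrist camera over the rail and then over the module.

```bash
cat >> h.py <<'E'
def down(deg):  # tool z down, tool y along angle deg in the world xy plane
    h=np.radians(deg+90)/2; return np.array([0,np.cos(h),np.sin(h),0])
E
python3 - <<'E'
from m import *
for k in(0,180):
    for p,a in(((.405,-.225,.095),32.2),((.592,-.306,.10),-8.2),((.592,-.306,.3),-8.2)):
        print(k,p,np.round(kin.inverse_kinematics(p,down(a+k)),2))
E
```

```text
0 (0.405, -0.225, 0.095) [ 0.7   0.5  -0.39  2.18  0.37  0.53  0.59]
0 (0.592, -0.306, 0.1) [ 0.55  0.7  -0.23  1.7   0.22  0.76  0.07]
0 (0.592, -0.306, 0.3) [ 0.58  0.48 -0.28  1.57  0.14  1.11  0.13]
180 (0.405, -0.225, 0.095) [ 0.24  0.47  0.16  2.21 -0.16  0.47 -2.05]
180 (0.592, -0.306, 0.1) [ 0.13  0.73  0.37  1.73 -0.36  0.75 -2.61]
180 (0.592, -0.306, 0.3) [ 0.14  0.48  0.35  1.6  -0.18  1.09 -2.75]
```

```bash
python3 - <<'E'
from m import *
env.reach((.592,-.306,.32),down(-8.2)); env.dwell(.3)
p,d,W,K=world("wrist"); np.savez("w1.npz",p=p,W=W)
print(env.get_state()["time"],env.get_state()["tcp_pos"])
for c in((.603,-.231),(.580,-.391)): 
    try: print(face(W,*c,.05,.066,.079))
    except Exception as e: print(e)
env.reach((.405,-.225,.25),down(32.2)); env.dwell(.3)
p2,d,W,K=world("wrist"); np.savez("w2.npz",p=p2,W=W)
print(env.get_state()["time"],face(W,.405,-.225,.05,.06,.073))
cv2.imwrite("pics/wr.png",cv2.resize(np.vstack([p,p2]),(480,600)))
E
```

```text
2.0333 [ 0.59174316 -0.30648142  0.3199835 ]
(array([ 602.5, -232.1]), array([35.8, 49.8]), 81.7, 72.3, 2287)
(array([ 579.7, -392.2]), array([56.6, 50.2]), 81.5, 72.4, 2339)
3.25 (array([ 405.5, -225.4]), array([49.7, 36. ]), 32.9, 66.4, 2729)
```

View pics/wr.png

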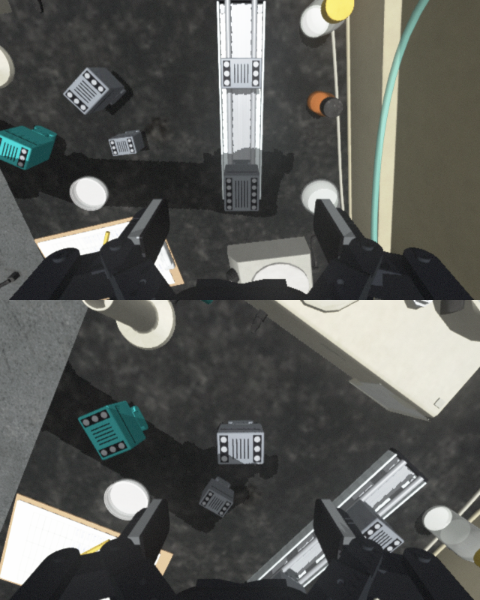

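Wrist view: the module sits centred at about (240,442) in the lower half and the rail modules are at (240,73) and (241,190) in the upper half. All three cameras agree within 2 mm. Next is the grasp, then the hop over the rail with a check there.

```bash
python3 - <<'E'
from m import *
q=down(32.9)
env.reach((.4055,-.2254,.17),q)
env.movel((.4055,-.2254,.097),.08)
env.grip(.03,70)
s=env.get_state(); print(s["time"],s["opening"],s["gripper_force"],s["tcp_pos"])
env.movel((.4055,-.2254,.22),.15)
env.reach((.5919,-.3069,.16),down(-8.2)); env.dwell(.4)
s=env.get_state(); print(s["time"],s["opening"],s["gripper_force"],s["tcp_pos"],s["force"])
p,d,W,K=world("wrist"); np.savez("w3.npz",p=p,W=W)
ps,d,Ws,K=world("side"); np.savez("s3.npz",p=ps,W=Ws)
v=np.hstack([cv2.resize(p,(400,250)),cv2.resize(ps[120:320,270:530],(325,250))]); cv2.imwrite("pics/held.png",v)
E
```

```text
5.1583 0.04929413454119632 72.06380009651184 [ 0.40574103 -0.22557366  0.09752552]
7.3833 0.049211659426583496 72.3931360244751 [ 0.59165632 -0.30701573  0.16060742] [ 0.4772996  -1.13380224 -0.96122828]
```

View pics/held.png

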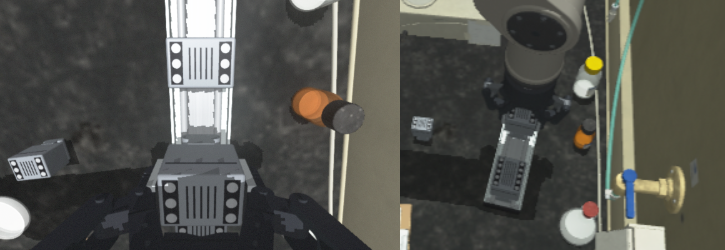

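The module is held square, at (203,195) in the left half, with the narrow mounted module ahead at (200,62). I'll measure its offset from the rail in this same frame.

```bash
python3 - <<'E'
from m import *
W=np.load("w3.npz")["W"]
a=face(W,.592,-.307,.032,.124,.135); b=face(W,.6025,-.232,.05,.066,.079); print(a,b)
Z=W[...,2]; m=(abs(Z-.1295)<.006)&(np.hypot(W[...,0]-.592,W[...,1]+.307)<.03); P=W[m]
f=np.linalg.lstsq(np.c_[P[:,:2]-P[:,:2].mean(0),np.ones(len(P))],P[:,2],rcond=None)[0]; print("tilt",f[:2])
u=np.array([-.141,-.990]); n=np.array([.99,-.141])
dlt=a[0]-b[0]; print("along",dlt@u,"across",dlt@n)
E
```

```text
(array([ 592.1, -306.3]), array([37.3, 60. ]), 82.2, 129.2, 13046) (array([ 602.6, -232. ]), array([35.8, 50.3]), 81.6, 72.3, 8890)
tilt [-0.00683228 -0.03870478]
along 75.03750000000001 across 0.08130000000000102
```

```bash
python3 - <<'E'
from m import *
def tilt(W,cx,cy,z,r=.016):
    m=(abs(W[...,2]-z)<.004)&(np.hypot(W[...,0]-cx,W[...,1]-cy)<r); P=W[m]
    f=np.linalg.lstsq(np.c_[P[:,:2]-[cx,cy],np.ones(len(P))],P[:,2],rcond=None)[0]; return f.round(4),len(P)
W=np.load("w3.npz")["W"]
print(tilt(W,.592,-.3065,.1292),tilt(W,.6025,-.232,.0723))
print("w2",tilt(np.load("w2.npz")["W"],.4055,-.2254,.0664)," w1",tilt(np.load("w1.npz")["W"],.6025,-.232,.0723))
E
```

```text
(array([-0.0035, -0.0006,  0.1293]), 5166) (array([-0.002 , -0.001 ,  0.0723]), 4083)
w2 (array([-0.0026,  0.0013,  0.0664]), 1215)  w1 (array([-0.0017,  0.0029,  0.0723]), 1027)
```

The held top is level (under 0.004 rad) and sits 0.1 mm off the rail's centre line and about 1 mm off midway. Now I'll press down in small steps.

```bash
python3 - <<'E'
from m import *
x,y=.5918,-.3074
env.movel((x,y,.124),.08); env.dwell(.3)
f0=env.get_state()["force"]; z=.124; snapped=False; peak=0
while z>.094:
    z-=.001; env.movel((x,y,z),.02)
    s=env.get_state(); f=s["force"]-f0
    print(round(s["time"],2),round(z,4),np.round(s["tcp_pos"]*1000,1),np.round(f,1))
    peak=max(peak,f[2])
    if s["tcp_pos"][2]<.1055 and f[2]>7: break
    if f[2]>45: break
E
```

```text
8.63 0.123 [ 591.8 -307.4  123. ] [-0.3 -0.4 -0.7]
8.88 0.122 [ 591.7 -307.4  121.9] [-1.3 -0.6 -0.3]
9.13 0.121 [ 591.7 -307.4  120.9] [-0.4 -1.1 -0.9]
9.38 0.12 [ 591.7 -307.4  119.9] [-0.2 -0.7 -0.8]
9.63 0.119 [ 591.8 -307.4  118.9] [-0.3 -0.4 -1.1]
9.88 0.118 [ 591.7 -307.4  118. ] [-1.1 -0.4  0.6]
10.13 0.117 [ 591.8 -307.5  117.4] [-2.6  0.4  5.2]
10.38 0.116 [ 591.9 -307.5  116.8] [-4.2  0.1  8.8]
10.63 0.115 [ 591.9 -307.6  116.3] [-5.1  0.6  9.9]
10.88 0.114 [ 592.  -307.6  115.6] [-5.1  1.6 14.4]
11.13 0.113 [ 592.  -307.6  114.7] [-5.4  1.1 14.4]
11.38 0.112 [ 592.  -307.8  113.7] [-6.4  0.9 13.8]
11.63 0.111 [ 591.9 -307.7  112.5] [-5.7  0.2 12.3]
11.88 0.11 [ 591.8 -307.7  110.8] [-3.1 -0.4  7.3]
12.13 0.109 [ 591.6 -307.7  108.9] [-1.8 -1.9  0. ]
12.38 0.108 [ 591.6 -307.6  107.3] [ 0.4 -1.6 -3.5]
12.63 0.107 [ 591.6 -307.5  106.4] [-0.1 -3.9 -6. ]
12.88 0.106 [ 591.6 -307.3  105.6] [-0.4 -2.4 -6.2]
13.13 0.105 [ 591.8 -307.   105.1] [-0.3 -1.3 -2.3]
13.38 0.104 [ 592.2 -307.3  104.3] [ 0.3 -0.5 -1.6]
13.63 0.103 [ 592.4 -307.4  103.6] [-1.   0.3  3.2]
13.88 0.102 [ 592.3 -307.4  103.6] [-2.8  1.4 11. ]
```

It snapped in: the push peaked at 14 N at TCP 115 mm and then dropped, and it met the seat at TCP 103.6 mm, where 103.5 was expected. I'll let it settle, check the force and pose, and look.

```bash
python3 - <<'E'
from m import *
for _ in range(3):
    env.dwell(.5); s=env.get_state(); print(round(s["time"],2),np.round(s["tcp_pos"]*1000,2),np.round(s["force"],1),s["gripper_force"],s["opening"])
p,d,W,K=world("wrist")
a=face(W,.592,-.307,.02,.068,.077); b=face(W,.6025,-.232,.05,.066,.079); print(a,b)
cx,cy=.592,-.307
m=(abs(W[...,2]-.072)<.004)&(np.hypot(W[...,0]-cx,W[...,1]-cy)<.016); P=W[m]
print("tilt",np.linalg.lstsq(np.c_[P[:,:2]-[cx,cy],np.ones(len(P))],P[:,2],rcond=None)[0].round(4))
# module top edge lines: extent along rail within a strip near the centre line
u=np.array([-.141,-.990]); n=np.array([.99,-.141])
for nm,c in(("loose",(.592,-.307)),("narrow",(.6025,-.232))):
    r=W[...,:2]-np.array(c); m=(abs(W[...,2]-.0722)<.003)&(abs(r@n)<.012)&(abs(r@u)<.03); s=(W[...,:2]-[.6025,-.232])@u
    print(nm,np.nanpercentile(s[m],[1,99])*1000)
ps,_=camera("top"); 
cv2.imwrite("pics/fin.png",np.hstack([cv2.resize(p,(400,250)),cv2.resize(ps[100:200,230:420],(400,250))]))
E
```

```text
14.38 [ 592.36 -307.44  103.6 ] [-3.6  1.6 11.1] 75.10023951530457 0.0492399243778213
14.88 [ 592.35 -307.42  103.59] [-3.5  1.7 11.1] 75.09993553161621 0.049075162550861084
15.38 [ 592.35 -307.41  103.58] [-2.6  1.9 10.7] 75.1010262966156 0.04929254441350513
(array([ 592.2, -306.5]), array([37.1, 39.8]), 79.9, 72.3, 7963) (array([ 602.7, -231.9]), array([36.2, 50.5]), 81.7, 72.3, 21312)
tilt [-0.0055  0.0002  0.0723]
loose [57.44640439 92.35775664]
narrow [-17.78191796  17.12754383]
```

View pics/fin.png

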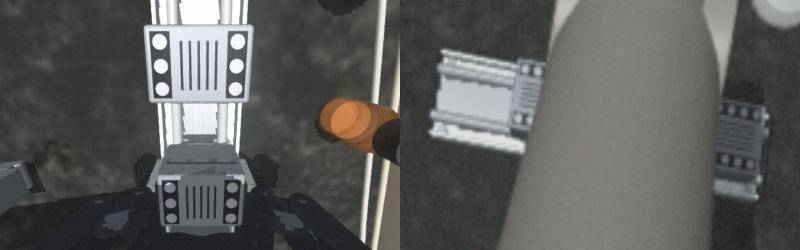

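The picture shows the module at (203,200) in the left half, seated level with the mounted one at 72.3 mm. The gap to the narrow module is 40.2 mm and the push is holding steady at about 11 N. Handing in.

```bash
python3 -c "
from cell import job
print(job.job_done())"
```

```text
the job is handed in; nothing more can be done
None
```

The job is handed in: the grey module is snapped fully home, level, about 40 mm from the narrow module (so midway in the 116 mm space), with the gripper still on it and pressing down with about 11 N.

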